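Roll the radio's band wheel one click

TASK

Switch the portable radio on the ledge to its middle band: press a fingertip lightly on top of the wide ribbed band wheel that stands in the raised bezel on the radio's top, and roll it until it clicks into the next position, so that its white line stands at the middle one of the three dots. Only touch the wheel: do not pinch or grip it, do not lift, tip or shove the radio, and leave the narrow smooth volume wheel and the things around the radio as they are. Then take the hand away.

Things in the scene. Friction and masses are not known exactly. Their poses are not given: they have to be found in the camera images.
- radio: Beige-grey portable radio, 224 mm wide (y), 68 deep (x), 132 high to the flat deck, about 0.85 kg, standing loose. Origin: centre of its underside. +x: speaker side, away from the robot; +y: end with the band wheel; z up. Folded aerial along the deck at x = 26 mm, top at z = 137 mm. Black handle folded down the back (-x), reaching x = -47, y = +-121, z = 86 mm. Tuning knob 14 mm out at +x.
- band_top (a point): Highest point of the band wheel's rim, mid-width, 142 mm above the ledge; fixed to the radio at its x = 0, y = +58 mm; axes as the radio's. The wheel: upright black knurled disc, 44 mm in diameter, 13 mm wide, axle along the radio's x, so its top rolls along the radio's y. It shows 10 mm above the deck.
- bezel_mid (a point): Middle of the top of the bezel's speaker-side cheek, where the middle dot is: radio x = +11.5, y = +58, z = 137.5 mm. The bezel is two low cheeks beside the band wheel, each 8 mm wide (8 to 15 mm from the wheel's middle plane) and 52 mm long; the rim stands 4.5 mm above them. Each carries three black dots in a row along y, 11 mm apart.
- band_wheel (a joint): Band wheel angle (rad) about the radio's +x: growing rolls its top to the radio's -y (to the radio's middle). Clicks at 0, 0.524 and 1.047 (11.5 mm of rim apart, 0.6 to 1 N along the rim to get over) and is drawn into the nearest one when let go. Starts in the first (near 0), white line at the outermost dot (radio's +y); at 0.524 the line is on top, at the middle dot.
- volume_top (a point): The highest point of the volume wheel, 137 mm above the ledge; fixed to the radio at its x = 0, y = -58 mm. The volume wheel is a smooth black disc, 36 mm in diameter and only 7 mm wide, showing 5 mm above the deck, without cheeks. To be left alone.
- volume_wheel (a joint): Turning angle of the volume wheel in rad, 0 at the start; it turns freely with light friction.
- bottle: Clear plastic soap bottle with a closed white pump top, 68 mm in diameter, 182 mm high with the button, the spout reaching 43 mm out along its x, 0.3 kg, loose. Origin: centre of its underside.
- pot_lid: Aluminium pot lid lying flat, 170 mm in diameter, with a black knob, 53 mm high at the middle, loose. Origin: centre of its underside.
- saucer: White ceramic saucer, 150 mm in diameter, 20 mm high, loose. Origin: centre of its underside.
- rack: Red plastic two-tier stacking rack, 328 mm long (x), 228 mm wide (y), 250 mm high, standing firm. Origin: centre of its underside.

How it is judged:
At the end, for the whole second after the job is handed in: The band wheel rests in its middle position (0.524 rad, within 0.15 rad) and the radio stands still and upright on the ledge (value of joint band_wheel between 0.374 and 0.674 rad and velocity of joint band_wheel between -0.1 and 0.1 rad/s and height (world z) of radio below 0.005 m and angle between radio's own z axis and vertical below 0.05 rad and linear speed of radio below 0.02 m/s); the robot touches nothing.
It fails at once if the radio is lifted or tipped (height (world z) of radio above 0.012 m or angle between radio's own z axis and vertical above 0.15 rad).
It fails at once if the radio is shoved more than 25 mm from its place (distance of radio from where it was at the start of the episode above 0.025 m).
It fails at once if the wheel or the radio is gripped or pressed harder than 35 N (contact force between the fingers and radio above 35 N).
It fails at once if the volume wheel is turned more than 0.25 rad (value of joint volume_wheel above 0.25 rad or value of joint volume_wheel below -0.25 rad).
It fails at once if the bottle, the pot lid or the saucer is moved more than 20 mm (distance of any of bottle, pot_lid, saucer from where it was at the start of the episode above 0.02 m).
It also fails if it takes over 32 s, if anything falls off the work surface, if the arm or the gripper's body presses on something with over 40 N, if the wrist force passes 120 N, or if a joint passes its speed limit or range.

ROBOT

A 7-joint arm with a two-finger parallel gripper is mounted at the origin on the work surface. World frame = base frame: x ahead of the robot, y to its left, z up, the work surface at z = 0. Lengths are in m, angles in rad, forces in N, time in s.
With the tool pointing down it reaches from about 0.425 to 0.875 m from the base axis. Payload 4.7 kg.
Tool frame: the origin (TCP) lies between the finger pads; the fingertips stand ctrl.finger_overhang ahead of it and the grasp point (between the pads) lies 8 mm behind it (ctrl.finger_overhang is the distance from the TCP to the fingertips, in m); z points along the fingers, y is the line along which they close (so a half turn about z gives the same grasp; the last joint's range is limited). The gripper opens to 87 mm and grips with 3 to 60 N. Pads are 19 mm wide; open, the fingers measure 117 mm over their backs; the gripper's body (75 mm by 190 mm) begins 51 mm behind the grasp point.
Start: joints at [-1.259, 0.321, -0.07, 1.45, 0.023, 1.371, -0.057], TCP at [0.191, 0.621, 0.234] pointing down, gripper open.
Joint ranges: [-2.86, 2.86], [-0.3, 2.09], [-1.38, 1.24], [0.06, 2.45], [-1.56, 4.7], [0.09, 2.05], [-2.69, 2.69]. Speed limits (rad/s): [2.57, 2.57, 3.14, 3.14, 3.14, 3.14, 3.14].

INTERFACE

Orientations are given as a unit quaternion [w, x, y, z].
In Python, from bench import sensors, optics, job, ctrl gives the robot as it stands.
- The arm moves only by the shell command python3 -m pendant 'ROWS'. ROWS is JSON, a list that holds one entry, the list of rows, each a list of 7 numbers: the closure, from 0 (fully open) to 1 (shut), then the shift along the tool's x, y, z in mm, then the turn, a rotation vector about the tool's x, y, z in degrees. A call has 1 to 12 rows; each row shifts and turns the commanded pose from where the row before left it, along the tool's axes as they then stand; what a row does not reach is not made up. A row lasts 1/8 s, in which the tool goes at most 62.5 mm and 10.7 degrees, less where a joint would pass 70% of its speed; a pose out of reach is approached as far as the arm can. A call is refused whole if a number of a shift passes 62.5 or a number of a turn 10.7, either way. A call with a gripper value outside its range is refused whole. The fingers move at their own pace and stop on an object; the grip force is fixed at half the most. Time passes only in rows, so rows that do not move let the fingers close. It gives the time, the measured TCP pose, the force, the opening and the grip force at its end, in the units of the state.
- sensors.observe(): the state, without advancing time (a new reading comes with each control period).
- optics.read_camera(name): name is "scene" or "top"; returns a dict with "pixels" (420x560x3 uint8, blue, green, red), "depth" (420x560 float32, m along the optical axis (not along the pixel's ray), 0 where there is no reading), "fx", "fy", "cx", "cy" (pixels), "pose" (4x4, takes a point from camera to world coordinates). Camera axes: x right, y down, z forward; pixel columns grow to the right and rows downward; lengths in m; the calibration is good to about 2 mm. A picture is of the moment at which its call begins.
- job.close_job(): hands the job in; it is judged then, once.
The state is a dict: "time_s": time; "qpos": joint angles; "qvel": joint speeds; "joint_torque": joint torques, N m; "tcp_pos": TCP position; "ee_rot": TCP orientation; "wrist_force": force on the tool from outside, world axes, zero at the start; "ft_torque": the same for the moment, N m; "width": opening from 0.0 (shut) to 1.0 (fully open); "gripper_force": force on a finger pad.
Only numpy, scipy, OpenCV 4.12 (cv2) and the standard library are available. Lean on these libraries where they do the work, as an engineer would, in place of code of your own. Each camera call takes 0.05 s, during which the arm holds its last target. There are 200 camera calls.

## Working session

There is one attempt and no reset: what is moved stays moved. The work goes in short steps, Python scripts to look and compute and a shell command to move; the robot and the scene stay as the last step left them, time stands still between calls to the robot, and variables do not carry over. Pictures are saved under pics/ and viewed, at most 10 in all, crops included, and the job is handed in when it is done.

```bash
mkdir -p pics; cat > h.py <<'E'
import numpy as np,cv2
from bench import sensors,optics,job,ctrl
def cam(n):
    c=optics.read_camera(n); np.savez('/tmp/'+n+'.npz',**c); return c
def P(c,u,v):
    z=float(np.median(c['depth'][v-1:v+2,u-1:u+2])); 
    return (c['pose']@np.array([(u-c['cx'])*z/c['fx'],(v-c['cy'])*z/c['fy'],z,1]))[:3].round(4)
E
python3 - <<'E'
from h import *
for n in('scene','top'):
    c=cam(n); cv2.imwrite(f'pics/{n}0.png',c['pixels']); print(n,c['pose'].round(3).tolist(),c['fx'])
s=sensors.observe();print(s,ctrl.finger_overhang)
E
```

```text
scene [[0.514, 0.716, -0.473, 1.322], [0.858, -0.431, 0.279, -0.522], [-0.004, -0.55, -0.835, 1.497], [0.0, 0.0, 0.0, 1.0]] 515.5785100132483
top [[-0.035, -0.977, 0.212, 0.21], [-0.999, 0.034, -0.011, -0.024], [0.003, -0.212, -0.977, 1.591], [0.0, 0.0, 0.0, 1.0]] 483.22241702791877
{'time_s': 0.1, 'qpos': array([-1.25890853,  0.32174596, -0.07006357,  1.4515375 ,  0.02261224,
        1.37081099, -0.05692252]), 'qvel': array([-0.0005133 , -0.00204462,  0.00121027, -0.00167262,  0.00059644,
        0.00183165, -0.00101381]), 'joint_torque': array([ 4.37731715e-04, -4.92568052e+01, -4.05337103e-01, -3.13398528e+01,
       -6.41479203e-02,  3.94284446e-02,  8.02381078e-05]), 'tcp_pos': array([0.19063715, 0.62092025, 0.23258039]), 'ee_rot': array([-7.16463788e-05,  1.48350557e-01,  9.88934465e-01, -8.54766861e-04]), 'wrist_force': array([-0.10821915,  0.69540792, -0.48430308]), 'ft_torque': array([-0.0381541 ,  0.03511969,  0.05632536]), 'gripper_force': 0.0, 'width': 0.999641969061783} 0.011
```

View pics/scene0.png

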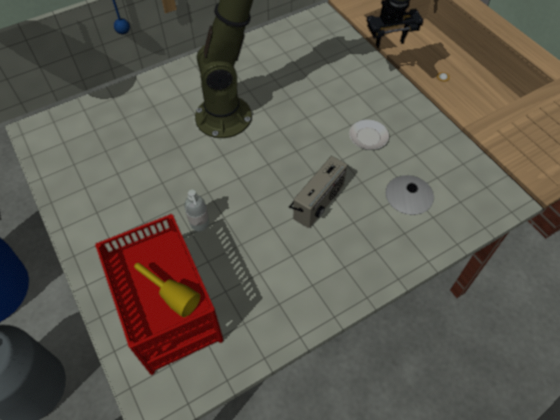

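View pics/top0.png

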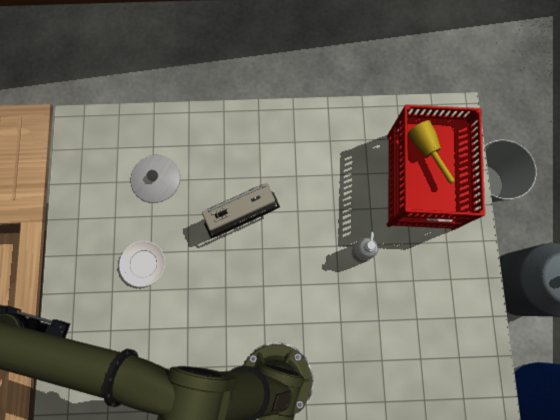

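The radio is at about (240,208) in the top view. Its band wheel is near (221,214) at the left (+y) end and its volume wheel near (256,198). The lid and saucer are to the left, and the bottle is at (365,248), well away. Next, an enlarged crop.

```bash
python3 - <<'E'
from h import *
c=np.load('/tmp/top.npz')
im=c['pixels'][175:250,190:290]; cv2.imwrite('pics/crop0.png',cv2.resize(im,None,fx=8,fy=8,interpolation=cv2.INTER_CUBIC))
# deck points
d=c['depth'];v,u=np.mgrid[170:260,180:300];z=d[170:260,180:300]
p=np.stack([(u-c['cx'])*z/c['fx'],(v-c['cy'])*z/c['fy'],z,np.ones_like(z)],-1)@c['pose'].T
m=(p[...,2]>.124)&(p[...,2]<.150)
r=cv2.minAreaRect((p[m][:,:2]*1000).astype(np.float32));print(r,cv2.boxPoints(r),np.median(p[m][:,2]))
w=(p[...,2]>.1365)&(p[...,2]<.16)
print(np.c_[p[w][:,:3].round(4),u[w],v[w]])
E
```

```text
((534.8077392578125, 98.80950164794922), (70.21470642089844, 223.62725830078125), 23.035568237304688) [[458.74683  187.96974 ]
 [546.2527   -17.825935]
 [610.86865    9.649261]
 [523.3628   215.44495 ]] 0.13276439283309993
[[5.998e-01 2.050e-02 1.398e-01 2.630e+02 1.840e+02]
 [6.003e-01 1.740e-02 1.377e-01 2.640e+02 1.840e+02]
 [5.983e-01 1.420e-02 1.445e-01 2.650e+02 1.840e+02]
 ...
 [4.799e-01 1.945e-01 1.387e-01 2.070e+02 2.240e+02]
 [4.739e-01 1.888e-01 1.366e-01 2.090e+02 2.260e+02]
 [4.737e-01 1.827e-01 1.366e-01 2.110e+02 2.260e+02]]
```

View pics/crop0.png

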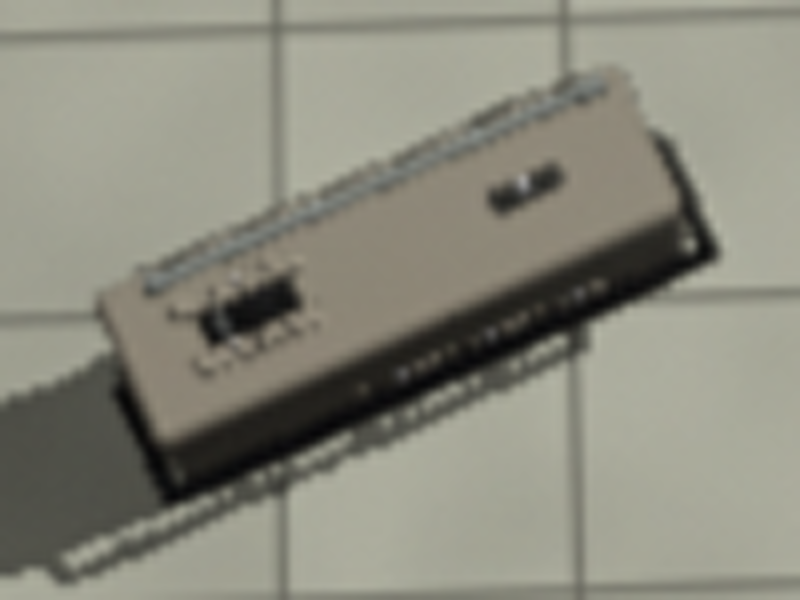

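```bash
python3 -m pendant '[[[1,0,0,0,0,0,10],[1,0,0,0,0,0,10],[1,0,0,0,0,0,10],[1,0,0,0,0,0,10],[1,0,0,0,0,0,10],[1,-40,8,0,0,0,0],[1,-40,8,0,0,0,0],[1,-40,8,0,0,0,0],[1,-40,8,0,0,0,0],[1,-40,8,0,0,0,0],[1,-40,8,0,0,0,0],[1,-40,8,0,0,0,0]]]'
python3 - <<'E'
from h import *
c=np.load('/tmp/top.npz')
def ray(u,v,h):
    d=c['pose'][:3,:3]@np.array([(u-c['cx'])/c['fx'],(v-c['cy'])/c['fy'],1]);o=c['pose'][:3,3]
    return (o+d*(h-o[2])/d[2]).round(4)
print('band',ray(221.2,213.5,.140),'vol',ray(190+526/8,175+190/8,.135),P(c,221,213),P(c,228,218))
E
```

```text
time_s: 1.6
tcp_pos: [0.3519, 0.384, 0.2332]
ee_rot: [-0.0, 0.552, 0.834, -0.0]
wrist_force: [0.8, 0.3, 0.4]
width: 0.008
gripper_force: 0.0
band [0.5108 0.1509 0.14  ] vol [0.5547 0.0443 0.135 ] [0.5114 0.1509 0.1449] [0.4975 0.131  0.1329]
```

```bash
python3 -m pendant '[[[1,-45,9,0,0,0,0],[1,-45,9,0,0,0,0],[1,-45,9,0,0,0,0],[1,-45,9,0,0,0,0],[1,-45,9,0,0,0,0],[1,-46,10,0,0,0,0],[1,0,0,20,0,0,0],[1,0,0,20,0,0,0],[1,0,0,20,0,0,0],[1,0,0,0,0,0,0]]]'
python3 - <<'E'
from h import *
for n,(y,x) in dict(scene=(130,270),top=(160,180)).items():
    c=cam(n); cv2.imwrite(f'pics/{n}1.png',cv2.resize(c['pixels'][y:y+100,x:x+130],None,fx=6,fy=6,interpolation=cv2.INTER_CUBIC))
E
```

```text
time_s: 2.85
tcp_pos: [0.5063, 0.1567, 0.1718]
ee_rot: [-0.001, 0.552, 0.834, -0.002]
wrist_force: [-0.3, -0.1, -0.1]
width: 0.005
gripper_force: 0.0
```

View pics/scene1.png

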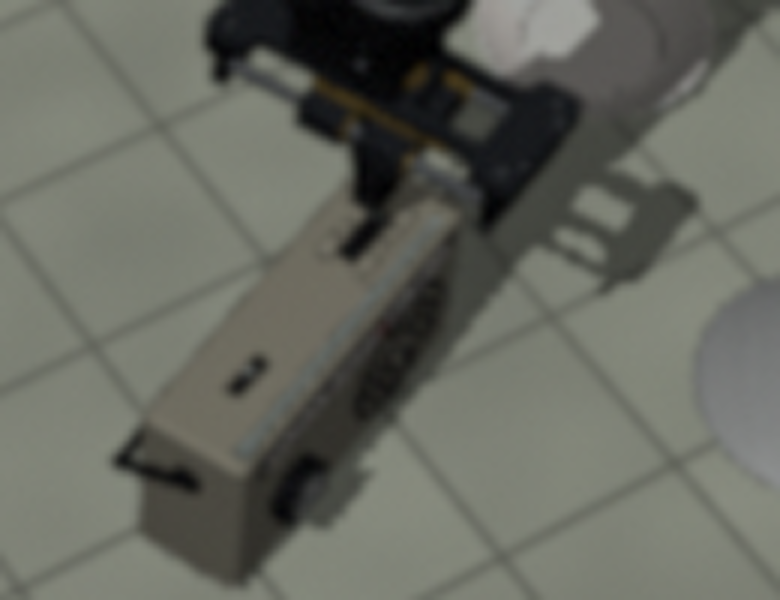

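The fingertip, at (370,195) in the crop, hovers just above the band wheel at (360,235) and lines up with it. Next, lower it carefully until it touches.

```bash
python3 -m pendant '[[[1,-1,2,8,0,0,0],[1,0,0,7,0,0,0],[1,0,0,0,0,0,0]]]'; python3 -m pendant '[[[1,0,0,1.5,0,0,0],[1,0,0,0,0,0,0]]]';  python3 -m pendant '[[[1,0,0,1,0,0,0],[1,0,0,0,0,0,0]]]'
```

```text
time_s: 3.32
tcp_pos: [0.5095, 0.1569, 0.1579]
ee_rot: [-0.0, 0.552, 0.834, -0.001]
wrist_force: [-0.9, 0.2, -0.4]
width: 0.003
gripper_force: 0.0
time_s: 3.58
tcp_pos: [0.51, 0.1571, 0.1571]
ee_rot: [0.0, 0.552, 0.834, 0.0]
wrist_force: [-0.7, -0.0, -0.5]
width: 0.005
gripper_force: 0.0
time_s: 3.82
tcp_pos: [0.51, 0.1571, 0.1561]
ee_rot: [0.0, 0.552, 0.834, 0.0]
wrist_force: [-0.6, 0.0, -0.2]
width: 0.006
gripper_force: 0.0
```

```bash
for i in 1; do python3 -m pendant '[[[1,0,0,1.5,0,0,0],[1,0,0,0,0,0,0]]]'; python3 -m pendant '[[[1,0,0,1,0,0,0],[1,0,0,0,0,0,0]]]';  python3 -m pendant '[[[1,0,0,0.7,0,0,0],[1,0,0,0,0,0,0]]]'; done | grep -E 'tcp|wrist'
```

```text
tcp_pos: [0.5099, 0.1571, 0.1544]
wrist_force: [-0.9, -0.0, 0.5]
tcp_pos: [0.51, 0.1571, 0.1536]
wrist_force: [-0.6, -0.5, 0.7]
tcp_pos: [0.5101, 0.1572, 0.1534]
wrist_force: [-1.9, 0.2, 3.7]
```

```bash
(python3 -m pendant '[[[1,0,0,0.4,0,0,0],[1,0,0,0,0,0,0]]]'; python3 -m pendant '[[[1,-1.5,0,0,0,0,0],[1,-1.5,0,0,0,0,0]]]') | grep -E 'tcp|wrist'
```

```text
tcp_pos: [0.5102, 0.1572, 0.1533]
wrist_force: [-2.6, -0.3, 5.5]
tcp_pos: [0.5112, 0.1548, 0.1533]
wrist_force: [-1.6, -0.4, 7.1]
```

```bash
(python3 -m pendant '[[[1,-1.5,0,0,0,0,0],[1,-1.5,0,0,0,0,0]]]'; python3 -m pendant '[[[1,-1.5,0,0,0,0,0],[1,-1.5,0,0,0,0,0]]]';python3 -m pendant '[[[1,-1.5,0,0,0,0,0],[1,0,0,0,0,0,0]]]') | grep -E 'tcp|wrist'; python3 - <<'E'
from h import *
for n,(y,x) in dict(scene=(130,270),top=(160,180)).items():
    c=cam(n); cv2.imwrite(f'pics/{n}2.png',cv2.resize(c['pixels'][y:y+100,x:x+130],None,fx=6,fy=6,interpolation=cv2.INTER_CUBIC))
E
```

```text
tcp_pos: [0.5125, 0.1518, 0.1533]
wrist_force: [-1.9, -1.1, 6.2]
tcp_pos: [0.5139, 0.1486, 0.1533]
wrist_force: [-0.9, -0.9, 6.0]
tcp_pos: [0.5144, 0.1472, 0.1533]
wrist_force: [-1.6, -1.4, 6.2]
```

View pics/scene2.png

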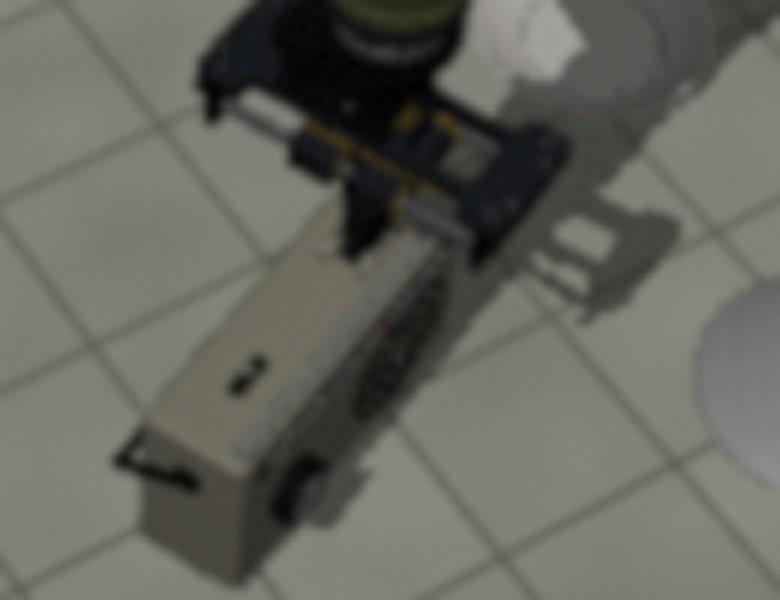

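The radio has not moved (its corner is still at (240,585)), but the hand hides the wheel. Lift straight up, move aside and look.

```bash
python3 -m pendant '[[[1,0,0,-3,0,0,0],[1,0,0,-15,0,0,0],[1,0,0,-40,0,0,0],[1,0,0,-40,0,0,0],[1,50,0,-10,0,0,0],[1,50,0,0,0,0,0],[1,50,0,0,0,0,0],[1,50,0,0,0,0,0],[1,50,0,0,0,0,0],[1,0,0,0,0,0,0]]]'; python3 - <<'E'
from h import *
c=cam('top'); cv2.imwrite('pics/top3.png',cv2.resize(c['pixels'][175:250,190:290],None,fx=8,fy=8,interpolation=cv2.INTER_CUBIC))
E
```

```text
time_s: 7.18
tcp_pos: [0.4132, 0.3825, 0.2607]
ee_rot: [-0.001, 0.549, 0.836, 0.0]
wrist_force: [0.5, -0.5, -0.5]
width: 0.006
gripper_force: 0.0
```

View pics/top3.png

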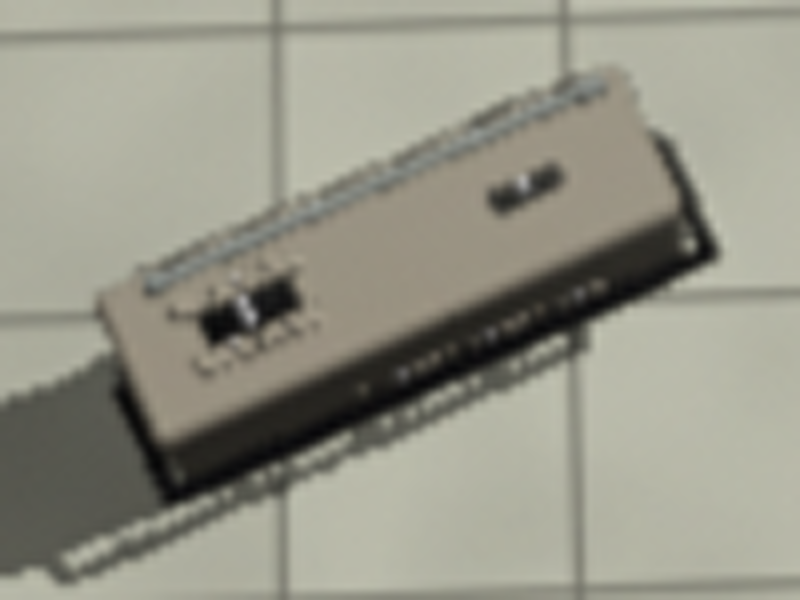

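The white line is now at (248,308), on top of the wheel at the middle dot. The radio and the volume wheel have not moved, and the hand is clear.

```bash
python3 -c "
from bench import job
print(job.close_job())"
```

```text
the job is handed in; nothing more can be done
None
```

The band wheel is clicked into its middle position, with the white line at the middle dot. In the last picture the radio and the volume wheel had not moved, the hand was clear, and the job is handed in (no verdict was returned).

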